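# Lift the spacer blocks out of the nest on the lifting key

## Robot

A 6-joint arm with a two-finger parallel gripper is mounted at the origin on the work surface. World frame = base frame: x ahead of the robot, y to its left, z up, the work surface at z = 0. Lengths are in m, angles in rad, forces in N, time in s.
With the tool pointing down it reaches from about 0.35 to 0.775 m from the base axis. Payload 5.5 kg.
Tool frame: the origin (TCP) lies on the centre line of the jaws, within the pads' length; the fingertips stand 11 mm ahead of it and the grasp point (between the pads) lies 8 mm behind it (env.tip_reach is the distance from the TCP to the fingertips, in m); z points along the fingers, x is the direction in which the jaws open and shut, and the axes are right-handed (so a half turn about z gives the same grasp; the last joint's range is limited). The gripper opens to 85 mm and grips with 20 to 120 N. Pads are 22 mm wide; open, the fingers measure 114 mm over their backs; the gripper's body (76 mm by 85 mm) begins 54 mm behind the grasp point. The pads swing forward as they close: fully open they stand 13 mm farther back than shut.
Start: joints at [1.164, 0.313, 0.046, 1.304, 0, 1.431], TCP at [0.152, 0.555, 0.242] pointing down, gripper open.
Joint ranges: [-2.76, 2.76], [-0.86, 1.69], [-1.03, 1.26], [-2.2, 2.34], [-1.47, 1.5], [-3.14, 3.14]. Speed limits (rad/s): [2.57, 2.57, 3.14, 3.14, 3.14, 3.14].

## Interface

Orientations are given as a unit quaternion [w, x, y, z].
In Python, from workcell import env gives the robot as it stands.
- The arm moves only by the tool carry_out, never from a script. Its argument "moves" is one flat list of numbers, 7 for each row, row after row: the gripper command: -1 is shut, 1 is fully open, values between are in proportion, then the shift along the tool's x, y, z in m, then the turn, a rotation vector about the tool's x, y, z in degrees. A call has exactly 5 rows; each row shifts and turns the pose as measured when the row begins, along the tool's axes as they then stand; what a row does not reach is not made up. A row lasts 1/8 s, in which the tool goes at most 62.5 mm and 10.7 degrees, less where a joint would pass 70% of its speed; a pose out of reach is approached as far as the arm can. A call is refused whole if a number of a shift passes 0.0625 or a number of a turn 10.7, either way. A call with a gripper value outside its range is refused whole. The fingers move at their own pace and stop on an object; "squeeze" is the grip in N (left out, the last holds). Time passes only in rows, so rows that do not move let the fingers close, or fill a call up. It gives the time, the measured TCP pose, the force and the opening at its end, in the units of the state.
- env.get_state(): the state, without advancing time (a new reading comes with each control period).
- env.read_camera(name): name is "scene" or "side" or "wrist"; returns the picture (400x640x3 uint8, red, green, blue); there is no depth.
- env.calibration(name): a dict with "camera_matrix" (3x3 intrinsics, pixels), "rvec" (rotation vector, rad) and "tvec" (3), from world to camera coordinates, as OpenCV has them; the wrist camera has in their place "hand_eye" (4x4, takes a point from camera to tool coordinates, whose origin is the TCP and whose axes are the tool frame's). Camera axes: x right, y down, z forward; pixel columns grow to the right and rows downward; lengths in m; the calibration is good to about 2 mm. A picture is of the moment at which its call begins: read the wrist's pose just before it. calibration takes no time and is no camera call.
- env.hand_in(): hands the job in, once; it reports no verdict.
The state is a dict: "clock": time; "joint_pos": joint angles; "qvel": joint speeds; "tau": joint torques, N m; "tcp_pos": TCP position; "orientation": TCP orientation; "wrist_force": force on the tool from outside, world axes, zero at the start; "ft_torque": the same for the moment, N m; "finger_gap": finger opening in m.
Only numpy, scipy, OpenCV 4.12 (cv2) and the standard library are available. Lean on these libraries where they do the work, as an engineer would, in place of code of your own. Each camera call takes 0.05 s, during which the arm holds its last target. There are 200 camera calls.

## Task

Take the lifting key out of its holder, work its foot down through the slots of all three spacer blocks in the red nest without forcing it, give it a quarter-turn under the stack and lift the three out together. Then set the stack down gently, level and square across the two bars of the open cradle, and leave the key standing locked in it. Do not touch the blocks with the fingers, and leave the bowl, the dust cap and the screwdriver where they are.

Things in the scene. Friction and masses are not known exactly. Their poses are not given: they have to be found in the camera images.
- key_grip (a point): Centre of the lifting key's black handle, key upright in its holder (z up, about 0.2 kg). Handle: flat-sided block 46 mm long (x), 16 mm thick (y), 40 mm high; grip across the 16 mm. This point is 78 mm above the foot's underside. Below the handle: neck 12 mm diameter, steel collar 26 mm diameter (51 to 45 mm above the foot's underside), round shank 9 mm diameter, foot.
- key_foot (a point): Centre of the underside of the key's foot, on the key's axis, 78 mm below key_grip. The foot is a round-ended steel bar 27 mm long (key x, as the handle), 9 mm wide (y), 9 mm high, its lowest 3 mm tapering in by 1.2 mm all round. 36 mm of shank lie between the foot's upper face and the collar: 6 mm more than the three blocks are thick.
- holder: Fixed grey aluminium block 74 mm (x) by 52 mm (y) by 48 mm high, origin at the centre of its underside. A through slot 34 by 14 mm runs along its x; the key stands in it, collar on the top face, foot along the slot and 3 mm above the work surface. The key is drawn straight up.
- top_block_centre (a point): Centre of the uppermost of three equal aluminium spacer blocks lying flat on each other in the nest, each 76 mm long (x), 38 mm wide (y), 10 mm thick (z up), about 65 g, with a round-ended slot 32 (x) by 12 mm (y) through its centre. This point is mid-slot, 5 mm below the top face, which is 58 mm above the work surface at the start.
- stack_low (a point): Point of the nest (not of the blocks) on its centre axis, 28 mm above the work surface, the height of the lowest block's underside; axes as the nest. The two lower blocks are not measured. Neighbouring blocks are out of line by 3 to 8 mm, either way, along nest y (lengthwise within 2 mm), so the lower slots must be found by feel; a block slides along when the foot in its slot moves sideways.
- nest: Fixed nest, origin on the work surface under its centre. Two dark-red rails along y, 30 mm wide, 40 mm apart, 28 mm high, carry the stack; below it is free space. Lips (x = +-40 mm) and aluminium guide plates (y = +-23 mm), 54 mm high, bound it: a block is at most 4 mm off centre in y, 2 mm in x. Pressing nest or stack with more than 40 N is forcing it. Collar on stack: foot free to turn below.
- cradle: Fixed open cradle, origin on the work surface under its centre. On a 6 mm base plate two aluminium bars run along y, each 24 mm wide, 110 mm long, centred at x = +-34 mm (44 mm gap), tops 28 mm above the work surface. The stack belongs across both bars at the middle, blocks lengthwise along the cradle's x, the foot hanging in the gap. Not to be pressed with more than 40 N.
- bowl: Bystander: loose steel parts bowl, 84 mm across, 30 mm high. Origin at the centre of its underside.
- dust_cap: Bystander: loose black plastic connector cap, 26 mm across, 28 mm high, standing. Origin at the centre of its underside.
- driver: Bystander: loose screwdriver, black handle, 190 mm long, 26 mm thick, lying along its x. Origin under its middle.
Not all that is in view belongs to the job. What is shaped like the part that bears key_grip but green or purple is not meant.

How it is judged:
On the way, in this order (a step that is already met when the one before it is completed fails the run):
1. the key's foot has passed through the slots of all three blocks in the nest: its underside is less than 18.5 mm above the work surface, within 8 mm of the top block's centre seen from above (z of key_foot in the frame of nest below 0.0185 m and horizontal distance between key_foot and top_block_centre below 0.008 m and z of top_block_centre in the frame of nest below 0.058 m), for 0.1 s.
2. with the foot turned crosswise, the stack hangs on the key clear above the nest: top block's centre more than 85 mm above the work surface, nothing left lying in the nest (z of top_block_centre in the frame of nest above 0.085 m and horizontal distance between key_foot and top_block_centre below 0.012 m and angle between the x axis of key_foot and the x axis of top_block_centre, either way round above 1 rad and contact force between nest and anything else below 0.1 N), for 0.3 s.
At the end, for the whole second after the job is handed in: Nest empty; three blocks stacked across both cradle bars: top block centre 50-56 mm high, within 13 mm (x) and 35 mm (y) of the cradle centre, within 0.3 rad of its x, tilt < 0.06 rad; key through all slots (foot < 18.5 mm high), foot crosswise > 1.0 rad, within 10 mm, tilt < 0.12 rad; at rest (z of top_block_centre in the frame of cradle between 0.05 and 0.056 m and x of top_block_centre in the frame of cradle between -0.013 and 0.013 m and y of top_block_centre in the frame of cradle between -0.035 and 0.035 m and angle between the x axis of top_block_centre and the x axis of cradle, either way round below 0.3 rad and angle between top_block_centre's own z axis and vertical below 0.06 rad and z of key_foot in the frame of cradle below 0.0185 m and horizontal distance between key_foot and top_block_centre below 0.01 m and angle between the x axis of key_foot and the x axis of top_block_centre, either way round above 1 rad and angle between key_foot's own z axis and vertical below 0.12 rad and contact force between nest and anything else below 0.1 N and linear speed of each of key, block_top below 0.02 m/s); the robot touches nothing.
It fails at once if the nest or the stack in it is pressed with more than 40 N (contact force between nest and anything else above 40 N).
It fails at once if the stack is set down on the cradle with more than 40 N (contact force between cradle and anything else above 40 N).
It fails at once if the fingers touch the blocks (contact force between the fingers and block_top above 0.5 N or contact force between the fingers and block_mid above 0.5 N or contact force between the fingers and block_low above 0.5 N).
It fails at once if the bowl, the dust cap or the screwdriver is moved by more than 20 mm (distance of any of bowl, dust_cap, driver from where it was at the start of the episode above 0.02 m).
It also fails if it takes over 72 s, if anything falls off the work surface, if the arm or the gripper's body presses on something with over 40 N, if the wrist force passes 120 N, or if a joint passes its speed limit or range.

## Working session

There is one attempt and no reset: what is moved stays moved. The work goes in short steps, Python scripts to look and compute and a tool call to move; the robot and the scene stay as the last step left them, time stands still between calls to the robot, and variables do not carry over. Pictures are saved under pics/ and viewed, about 8 in all and at most 12, crops included, and the job is handed in when it is done.

Besides the shell and the picture viewer there is one more tool, called as name(argument=value, ...) on one line, values as JSON. carry_out: Moves the arm, as the interface text tells. Its arguments: {"type":"object","properties":{"moves":{"type":"array"},"squeeze":{"type":"number"}},"required":["moves"]}

```bash
mkdir -p pics; ls; python3 - <<'E'
from workcell import env
import cv2,numpy as np
s=env.get_state(); print(s); print(env.tip_reach)
for n in ("scene","side","wrist"):
    im=env.read_camera(n); cv2.imwrite(f"pics/{n}0.png",im[:,:,::-1]); print(n,env.calibration(n))
E
```

```text
pics
{'clock': 0.0, 'joint_pos': array([1.16441064e+00, 3.13979909e-01, 4.49341022e-02, 1.30360388e+00,
       7.11073408e-06, 1.43117784e+00]), 'qvel': array([ 0.00088668, -0.000316  ,  0.00132516,  0.00058305,  0.00128277,
        0.00040246]), 'tau': array([-6.08949094e-06, -4.80629361e+01,  2.98533136e+01,  1.94350665e-02,
       -5.22761968e-05,  1.15698273e-05]), 'tcp_pos': array([0.15139053, 0.55417941, 0.24140217]), 'orientation': array([ 4.51220712e-04,  7.94862658e-01,  6.06788675e-01, -8.09409632e-04]), 'wrist_force': array([-0.42682092, -0.14155883,  0.16903293]), 'ft_torque': array([-0.01283225,  0.00771065, -0.03192725]), 'finger_gap': 0.08542122761338121}
0.011
scene {'camera_matrix': array([[492.61711056,   0.        , 316.76647911],
       [  0.        , 492.61711056, 194.02013525],
       [  0.        ,   0.        ,   1.        ]]), 'rvec': array([ 1.09957215,  2.16264553, -1.14655729]), 'tvec': array([ 0.34490846, -0.15996357,  1.42537887])}
side {'camera_matrix': array([[468.13537653,   0.        , 320.25699484],
       [  0.        , 468.13537653, 202.27469068],
       [  0.        ,   0.        ,   1.        ]]), 'rvec': array([ 0.41541161, -2.65670296,  1.36882437]), 'tvec': array([0.51145317, 0.19951053, 1.03085962])}
wrist {'camera_matrix': array([[299.7007491 ,   0.        , 320.49616014],
       [  0.        , 299.7007491 , 198.50826276],
       [  0.        ,   0.        ,   1.        ]]), 'hand_eye': array([[ 9.99999811e-01,  5.09536135e-04, -3.45079910e-04,
         2.10923597e-04],
       [-3.75177084e-04,  9.49272676e-01,  3.14453884e-01,
        -8.07846818e-02],
       [ 4.87800546e-04, -3.14453695e-01,  9.49272688e-01,
        -1.31590657e-01],
       [ 0.00000000e+00,  0.00000000e+00,  0.00000000e+00,
         1.00000000e+00]])}
```

View pics/scene0.png

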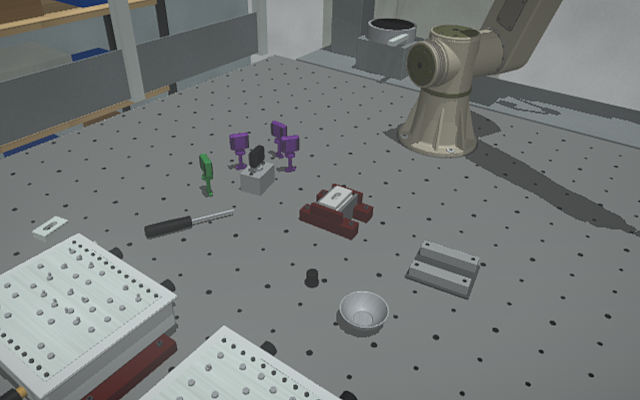

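View pics/side0.png

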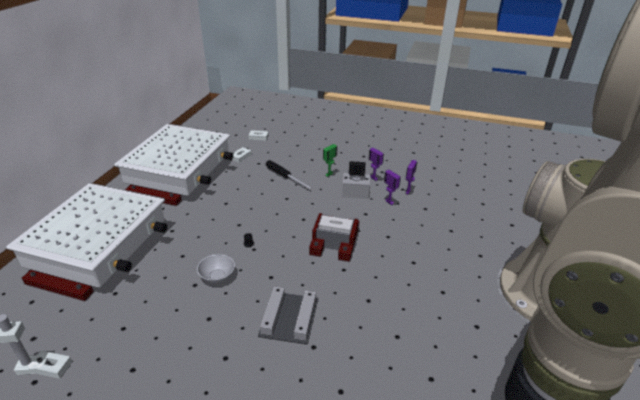

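The scene view shows the key at (257,157) in its grey holder, surrounded by 3 purple and 1 green decoys. The stack top is at (337,195), the cradle at (443,268), the cap at (312,278), the bowl at (363,312) and the driver at (190,222). In the side view the key is at (357,169), the stack at (336,222) and the cradle at (289,314).

```bash
cat > h.py <<'E'
import numpy as np,cv2
from workcell import env
from scipy.spatial.transform import Rotation as R
def ext(n,s=None):
    c=env.calibration(n); K=c["camera_matrix"]
    if n!="wrist":
        Rm=cv2.Rodrigues(c["rvec"])[0]; return K,Rm,c["tvec"]
    T=np.eye(4); q=s["orientation"]; T[:3,:3]=R.from_quat([q[1],q[2],q[3],q[0]]).as_matrix(); T[:3,3]=s["tcp_pos"]
    W=np.linalg.inv(T@c["hand_eye"]); return K,W[:3,:3],W[:3,3]
def onplane(n,uv,z,s=None):
    K,Rm,t=ext(n,s); d=Rm.T@np.linalg.inv(K)@np.array([*uv,1.]); c=-Rm.T@t
    return c+d*(z-c[2])/d[2]
def proj(n,P,s=None):
    K,Rm,t=ext(n,s); p=(Rm@np.atleast_2d(P).T).T+t; p=p@K.T; return p[:,:2]/p[:,2:]
def yaw(s):
    q=s["orientation"]; M=R.from_quat([q[1],q[2],q[3],q[0]]).as_matrix(); return M
E
python3 - <<'E'
from h import *
P={'scene':dict(key=(257,157,.081),green=(206,167,.08),pA=(239,144,.08),pB=(279,130,.08),pC=(290,145,.08),stack=(337,195,.058),cradle=(443,268,.015),cap=(312,278,.014),bowl=(363,312,.015),drvE=(234,210,.013),drvH=(148,230,.013)),
'side':dict(key=(357,169,.081),green=(330,155,.08),pA=(376,157,.08),pB=(411,172,.08),pC=(392,182,.08),stack=(336,222,.058),cradle=(289,314,.015),cap=(249,240,.014),bowl=(216,270,.015),drvE=(308,189,.013),drvH=(268,165,.013))}
for k in P['scene']:
    print(k,*[onplane(n,P[n][k][:2],P[n][k][2])[:2].round(3) for n in P])
s=env.get_state(); M=yaw(s); print(M.round(3))
E
```

```text
key [ 0.505 -0.237] [ 0.506 -0.238]
green [ 0.608 -0.298] [ 0.598 -0.29 ]
pA [ 0.482 -0.316] [ 0.47  -0.321]
pB [ 0.362 -0.288] [ 0.362 -0.272]
pC [ 0.41  -0.215] [ 0.402 -0.206]
stack [ 0.496 -0.019] [ 0.503 -0.021]
cradle [0.528 0.246] [0.525 0.248]
cap [0.699 0.062] [0.699 0.06 ]
bowl [0.715 0.181] [0.725 0.18 ]
drvE [ 0.626 -0.202] [ 0.634 -0.197]
drvH [ 0.785 -0.293] [ 0.791 -0.283]
[[ 0.264  0.965 -0.001]
 [ 0.965 -0.264 -0.001]
 [-0.001 -0.    -1.   ]]
```

View pics/wrist0.png

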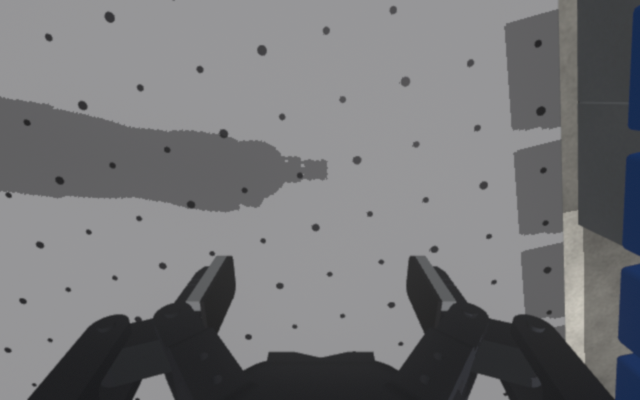

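carry_out(moves=[1,-0.032,0.045,-0.004,0,0,0,1,-0.032,0.045,-0.004,0,0,0,1,-0.032,0.045,-0.004,0,0,0,1,-0.032,0.045,-0.004,0,0,0,1,-0.032,0.045,-0.004,0,0,0], squeeze=60)

```text
clock: 0.78
tcp_pos: [0.3287, 0.3376, 0.2598]
orientation: [0.001, 0.792, 0.61, -0.002]
wrist_force: [0.5, 0.4, 0.9]
finger_gap: 0.0851
```

carry_out(moves=[1,-0.032,0.045,-0.004,0,0,0,1,-0.032,0.045,-0.004,0,0,0,1,-0.032,0.045,-0.004,0,0,0,1,-0.032,0.045,-0.004,0,0,0,1,-0.032,0.045,-0.004,0,0,0])

```text
clock: 1.4
tcp_pos: [0.5096, 0.1176, 0.2803]
orientation: [0.0, 0.792, 0.61, -0.002]
wrist_force: [0.5, 0.3, -0.1]
finger_gap: 0.0854
```

```bash
python3 - <<'E'
from h import *
s=env.get_state(); print(s['clock'],s['tcp_pos'],yaw(s).round(3),s['wrist_force'])
im=env.read_camera("wrist"); cv2.imwrite("pics/w1.png",im[:,:,::-1]); np.savez("w1",im=im,p=s["tcp_pos"],o=s["orientation"])
E
```

```text
1.4 [0.50957264 0.11758914 0.28025391] [[ 0.255  0.967 -0.002]
 [ 0.967 -0.255 -0.003]
 [-0.003 -0.001 -1.   ]] [ 0.51712537  0.29058893 -0.06363363]
```

View pics/w1.png

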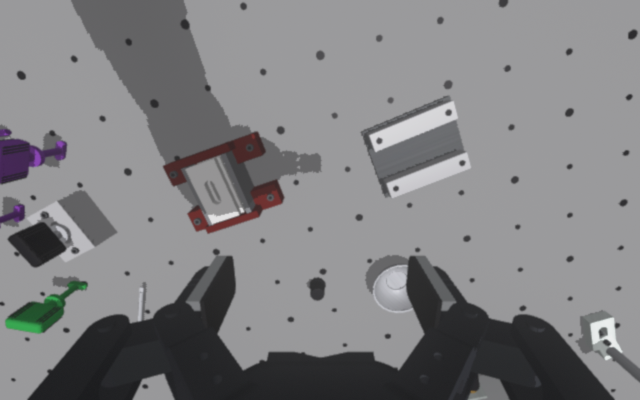

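carry_out(moves=[1,-0.03,0.004,0.006,0,0,0,1,-0.03,0.004,0.006,0,0,0,1,-0.03,0.004,0.006,0,0,0,1,-0.03,0.004,0.006,0,0,0,1,-0.03,0.004,0.006,0,0,0])

```text
clock: 2.08
tcp_pos: [0.4945, -0.0421, 0.2485]
orientation: [0.002, 0.794, 0.608, -0.002]
wrist_force: [-0.1, -0.7, 0.2]
finger_gap: 0.0853
```

```bash
python3 - <<'E'
from h import *
s=env.get_state(); print(s['clock'],s['tcp_pos'])
im=env.read_camera("wrist"); np.savez("w2",im=im,p=s["tcp_pos"],o=s["orientation"])
E
```

```text
2.075 [ 0.4945159  -0.04208718  0.24846811]
```

carry_out(moves=[1,-0.04,0.0104,0.004,0,0,0,1,-0.04,0.0104,0.004,0,0,0,1,-0.04,0.0104,0.004,0,0,0,1,-0.04,0.0104,0.004,0,0,0,1,-0.04,0.0104,0.004,0,0,0])

```text
clock: 2.75
tcp_pos: [0.4906, -0.2542, 0.2275]
orientation: [0.001, 0.794, 0.608, -0.003]
wrist_force: [0.6, 1.1, 0.9]
finger_gap: 0.0852
```

```bash
python3 - <<'E'
from h import *
s=env.get_state(); print(s['clock'],s['tcp_pos'],yaw(s).round(3))
im=env.read_camera("wrist"); np.savez("w3",im=im,p=s["tcp_pos"],o=s["orientation"])
a=np.load("w2.npz"); b=a["im"]
st={"tcp_pos":a["p"],"orientation":a["o"]}
u=proj("wrist",[[.499,-.02,.058],[.505,-.237,.081]],st)[0]; v=proj("wrist",[[.505,-.237,.081]],s)[0]; print(u,v)
def crop(im,c,h=80,f=5):
    x,y=int(np.clip(c[0]-h,0,640-2*h)),int(np.clip(c[1]-h,0,400-2*h)); print(x,y)
    return cv2.resize(im[y:y+2*h,x:x+2*h],None,fx=f,fy=f,interpolation=cv2.INTER_CUBIC)
o=np.hstack([crop(b,u,80,2.5),crop(im,v,80,2.5)]); cv2.imwrite("pics/c1.png",o[:,:,::-1])
E
```

```text
2.75 [ 0.49058513 -0.25423088  0.22753621] [[ 0.26   0.966 -0.003]
 [ 0.966 -0.26  -0.006]
 [-0.006 -0.002 -1.   ]]
[341.74637759 174.82144381] [342.24407997 196.92075308]
261 94
262 116
```

View pics/c1.png

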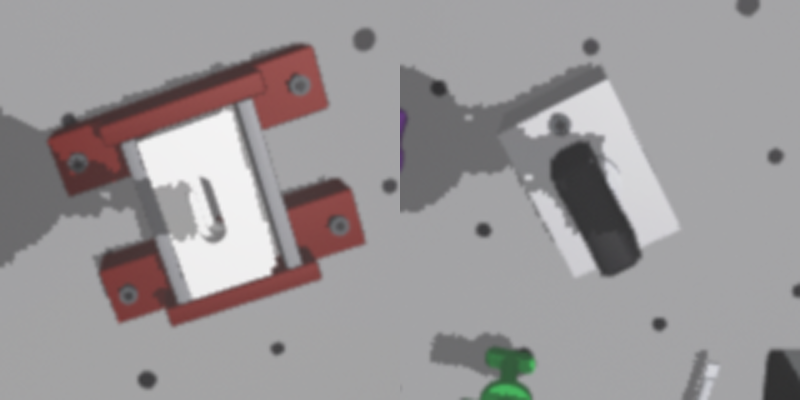

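```bash
python3 - <<'E'
from h import *
def L(f):
    a=np.load(f); return {"tcp_pos":a["p"],"orientation":a["o"]}
def pts(f,off,l,z,sc=2.5):
    return np.array([onplane("wrist",(u/sc+off[0],v/sc+off[1]),z,L(f))[:2] for u,v in l])
def rep(n,p):
    d=lambda i,j:np.degrees(np.arctan2(*(p[j]-p[i])[::-1])).round(1)
    print(n,p.mean(0).round(4),"edges",[ (round(float(np.linalg.norm(p[i]-p[(i+1)%4])),4),d(i,(i+1)%4)) for i in range(4)])
rep("holder",pts("w3.npz",(262,116),[(208,80),(280,230),(175,276),(100,135)],.048))
rep("handle ends",pts("w3.npz",(262,116),[(162,158),(192,145),(238,262),(205,275)],.101))
rep("block",pts("w2.npz",(261,94),[(137,143),(238,107),(280,270),(182,303)],.058))
rep("screws",pts("w2.npz",(261,94),[(78,162),(300,85),(340,226),(128,295)],.028))
rep("cradle",pts("w1.npz",(0,0),[(369,134),(455,101),(470,166),(390,197)],.028,1))
rep("cradlescr",pts("w1.npz",(0,0),[(377.5,142),(448.5,112.5),(462,163),(396.5,188)],.028,1))
rep("slot",pts("w2.npz",(261,94),[(206,180),(206,180),(215,240),(215,240)],.058))
E
```

```text
holder [ 0.5063 -0.2393] edges [(0.074, np.float64(11.8)), (0.0511, np.float64(-79.3)), (0.0726, np.float64(-168.4)), (0.0509, np.float64(102.2))]
handle ends [ 0.5017 -0.2378] edges [(0.0116, np.float64(99.2)), (0.048, np.float64(6.9)), (0.0132, np.float64(-81.5)), (0.048, np.float64(-175.1))]
block [ 0.5028 -0.0174] edges [(0.0455, np.float64(94.5)), (0.0762, np.float64(1.5)), (0.0471, np.float64(-85.0)), (0.0766, np.float64(-179.7))]
screws [ 0.5042 -0.0152] edges [(0.109, np.float64(94.0)), (0.0711, np.float64(4.3)), (0.1096, np.float64(-85.9)), (0.0713, np.float64(-176.2))]
cradle [0.5243 0.2455] edges [(0.1099, np.float64(96.3)), (0.086, np.float64(6.2)), (0.1094, np.float64(-81.9)), (0.0894, np.float64(-173.5))]
cradlescr [0.5261 0.2456] edges [(0.0925, np.float64(98.2)), (0.0681, np.float64(7.6)), (0.0888, np.float64(-82.4)), (0.0673, np.float64(-169.3))]
slot [ 0.5037 -0.0172] edges [(0.0, np.float64(0.0)), (0.0278, np.float64(-5.4)), (0.0, np.float64(0.0)), (0.0278, np.float64(174.6))]
```

carry_out(moves=[0,0.0187,0.01,0,0,0,-9,0,0,0,0.02,0,0,-9,0,0,0,0.02,0,0,-9,0,0,0,0.02,0,0,0,0,0,0,0,0,0,0])

```text
clock: 3.42
tcp_pos: [0.5047, -0.2436, 0.1632]
orientation: [-0.0, 0.627, 0.779, -0.005]
wrist_force: [-0.4, -0.1, 0.2]
finger_gap: 0.0426
```

```bash
python3 - <<'E'
from h import *
s=env.get_state(); M=yaw(s); print(s['clock'],s['tcp_pos'],M.round(3),np.degrees(np.arctan2(M[1,0],M[0,0])),s['finger_gap'])
im=env.read_camera("wrist"); np.savez("w4",im=im,p=s["tcp_pos"],o=s["orientation"])
# predicted handle top and holder top
a=np.radians(11.5); c=np.array([.505,-.2388]); X=np.array([np.cos(a),np.sin(a)]);Y=np.array([-X[1],X[0]])
im=im.copy()
for hx,hy,z,col in((.023,.008,.101,(255,0,0)),(.037,.026,.048,(0,255,0))):
    P=[[*(c+i*hx*X+j*hy*Y),z] for i,j in((1,1),(1,-1),(-1,-1),(-1,1))]
    cv2.polylines(im,[proj("wrist",P,s).round().astype(int)],True,col,1)
cv2.imwrite("pics/w4.png",im[:,:,::-1])
E
```

```text
3.425 [ 0.50473759 -0.24360204  0.1631792 ] [[-0.214  0.977 -0.006]
 [ 0.977  0.214 -0.007]
 [-0.005 -0.007 -1.   ]] 102.36780489095133 0.0425770245271944
```

View pics/w4.png

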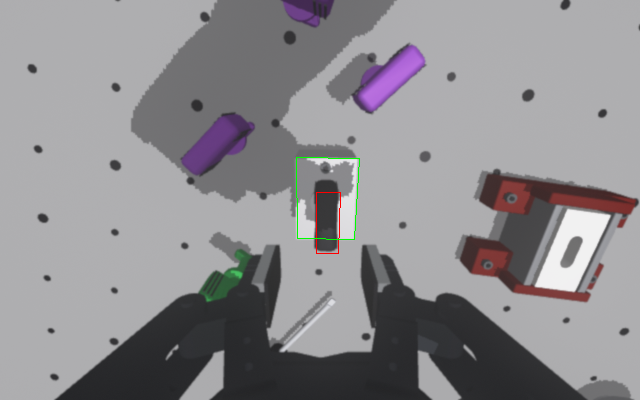

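carry_out(moves=[0,0.0035,0.001,0,-0.4,0.3,0.9,0,0,0,0.025,0,0,0,0,0,0,0.025,0,0,0,0,0,0,0.02,0,0,0,0,0,0,0,0,0,0])

```text
clock: 4.1
tcp_pos: [0.5094, -0.2412, 0.0986]
orientation: [0.006, 0.634, 0.773, 0.001]
wrist_force: [0.2, 0.4, 0.2]
finger_gap: 0.0425
```

```bash
cat >> h.py <<'E'
def show(ref=(0,0),a=0,z0=0):
    s=env.get_state(); M=yaw(s); p=s['tcp_pos']; d=p[:2]-np.array(ref); t=np.radians(a)
    loc=np.array([[np.cos(t),np.sin(t)],[-np.sin(t),np.cos(t)]])@d
    zc=M[:,2]; e=np.cross(zc,[0,0,-1]); tt=M.T@e
    print("t",s['clock'],"p",p.round(4),"loc mm",(loc*1e3).round(1),"z-z0 mm",round((p[2]-z0)*1e3,1),"yaw",np.degrees(np.arctan2(M[1,0],M[0,0])).round(1),"tiltfix deg",np.degrees(tt[:2]).round(2),"F",s['wrist_force'].round(1),"T",s['ft_torque'].round(2),"gap",round(s['finger_gap'],4),"j",s['joint_pos'].round(2))
    return s
E
python3 -c "
from h import *
s=show((.505,-.2388),11.5)"
```

```text
t 4.1 p [ 0.5094 -0.2412  0.0986] loc mm [ 3.8 -3.2] z-z0 mm 98.6 yaw 101.3 tiltfix deg [0.53 0.41] F [0.2 0.4 0.2] T [0.03 0.06 0.02] gap 0.0425 j [-0.59  0.37 -0.24  0.95  0.   -0.78]
```

carry_out(moves=[0,0.002,-0.004,0.002,0.5,0.4,0,0,0,0,0.01,0,0,0,0,0,0,0.01,0,0,0,0,0,0,0,0,0,0,0,0,0,0,0,0,0])

```text
clock: 4.72
tcp_pos: [0.5067, -0.241, 0.0785]
orientation: [0.002, 0.634, 0.773, 0.001]
wrist_force: [-0.2, 0.1, 0.2]
finger_gap: 0.0428
```

```bash
python3 -c "
from h import *
s=show((.505,-.2388),11.5)"
```

```text
t 4.725 p [ 0.5067 -0.241   0.0785] loc mm [ 1.2 -2.5] z-z0 mm 78.5 yaw 101.2 tiltfix deg [0.22 0.18] F [-0.2  0.1  0.2] T [0.02 0.   0.01] gap 0.0428 j [-0.59  0.38 -0.27  0.91  0.   -0.78]
```

carry_out(moves=[0,0.0015,-0.001,0.002,0.2,0.2,0,-0.4,0,0,0,0,0,0,-1,0,0,0,0,0,0,-1,0,0,0,0,0,0,-1,0,0,0,0,0,0])

```text
clock: 5.35
tcp_pos: [0.5057, -0.2398, 0.0768]
orientation: [0.0, 0.634, 0.773, 0.0]
wrist_force: [0.3, -0.3, 0.4]
finger_gap: 0.0152
```

```bash
python3 -c "
from h import *
s=show((.505,-.2388),11.5)"
```

```text
t 5.35 p [ 0.5057 -0.2398  0.0768] loc mm [ 0.5 -1.1] z-z0 mm 76.8 yaw 101.2 tiltfix deg [0.04 0.  ] F [ 0.3 -0.3  0.4] T [-0.02 -0.04  0.03] gap 0.0152 j [-0.59  0.39 -0.27  0.91  0.   -0.78]
```

carry_out(moves=[-1,0,0,-0.015,0,0,0,-1,0,0,-0.02,0,0,0,-1,0,0,-0.02,0,0,0,-1,0,0,-0.02,0,0,0,-1,0,0,-0.01,0,0,0], squeeze=100)

```text
clock: 5.98
tcp_pos: [0.5045, -0.2391, 0.1661]
orientation: [-0.001, 0.634, 0.773, 0.0]
wrist_force: [0.0, 0.8, -1.8]
finger_gap: 0.015
```

```bash
python3 - <<'E'
from h import *
s=show((.505,-.2388),11.5); M=yaw(s)
def L(f):
    a=np.load(f); return a["im"],{"tcp_pos":a["p"],"orientation":a["o"]}
b,st=L("w2.npz"); c,s4=L("w4.npz")
def crop(im,c,h,f): x,y=int(c[0]-h),int(c[1]-h); print(x,y); return cv2.resize(im[y:y+2*h,x:x+2*h],None,fx=f,fy=f,interpolation=cv2.INTER_CUBIC)
im=env.read_camera("scene"); k=proj("scene",s["tcp_pos"]-[0,0,.035])[0]
o=np.hstack([crop(b,(346,174),22,9),crop(c,(572,251),22,9),crop(im,k,33,6)]); cv2.imwrite("pics/c2.png",o[:,:,::-1])
E
```

```text
t 5.975 p [ 0.5045 -0.2391  0.1661] loc mm [-0.5 -0.2] z-z0 mm 166.1 yaw 101.2 tiltfix deg [-0.07 -0.11] F [ 0.   0.8 -1.8] T [ 0.    0.01 -0.02] gap 0.015 j [-0.59  0.32 -0.14  1.12  0.   -0.78]
324 152
550 229
222 104
```

View pics/c2.png

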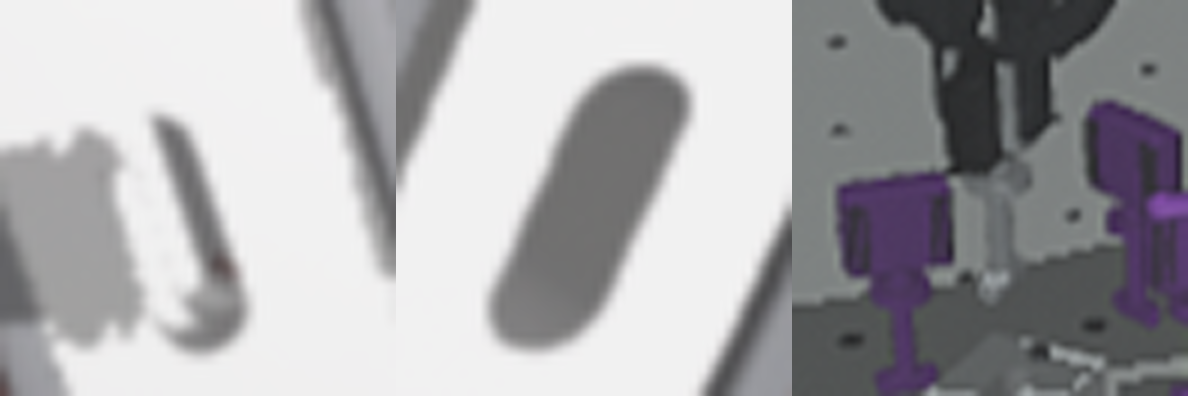

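```bash
python3 - <<'E'
from h import *
def L(f):
    a=np.load(f); return {"tcp_pos":a["p"],"orientation":a["o"]}
for f,off,l in(("w4.npz",(550,229),[(239,113),(151,300),(194,207)]),("w2.npz",(324,152),[(152,115),(203,352),(243,295)])):
    P=[onplane("wrist",(u/9+off[0],v/9+off[1]),.058,L(f))[:2] for u,v in l]
    print(f,np.round(P,4), np.degrees(np.arctan2(*(P[1]-P[0])[::-1])),np.linalg.norm(P[1]-P[0]))
# predicted outline of slot in both for centre c
def outline(c,a,f,off):
    t=np.radians(a);X=np.array([np.cos(t),np.sin(t)]);Y=np.array([-X[1],X[0]])
    Q=[[*(c+i*X+j*Y),.058] for i,j in((.016,0),(-.016,0),(0,.006),(0,-.006),(.010,.006),(-.010,.006),(.01,-.006),(-.01,-.006))]
    return ((proj("wrist",Q,L(f))-off)*9).round().tolist()
for c in((.5037,-.0172),(.503,-.017)):
  print("w2",outline(np.array(c),4,"w2.npz",(324,152)));print("w4",outline(np.array(c),4,"w4.npz",(550,229)))
E
```

```text
w4.npz [[ 0.4921 -0.0193]
 [ 0.5127 -0.0182]
 [ 0.5023 -0.0188]] 3.094724228726051 0.02063129423800746
w2.npz [[ 0.4878 -0.0182]
 [ 0.5186 -0.0193]
 [ 0.5128 -0.0128]] -1.994842425894852 0.030816749034089985
w2 [[230.0, 353.0], [151.0, 114.0], [238.0, 220.0], [145.0, 251.0], [262.0, 294.0], [213.0, 144.0], [169.0, 325.0], [119.0, 176.0]]
w4 [[138.0, 365.0], [270.0, 75.0], [261.0, 231.0], [144.0, 214.0], [220.0, 320.0], [304.0, 139.0], [104.0, 304.0], [185.0, 123.0]]
w2 [[230.0, 348.0], [151.0, 108.0], [238.0, 214.0], [145.0, 245.0], [262.0, 289.0], [213.0, 139.0], [170.0, 319.0], [120.0, 170.0]]
w4 [[143.0, 359.0], [275.0, 69.0], [267.0, 225.0], [149.0, 209.0], [225.0, 314.0], [309.0, 133.0], [109.0, 298.0], [190.0, 117.0]]
```

carry_out(moves=[-1,0.043,0.008,0,0,0,0,-1,0.043,0.008,0,0,0,0,-1,0.043,0.008,0,0,0,0,-1,0.043,0.008,0,0,0,0,-1,0.035,0.007,0,0,0,7.4])

```text
clock: 6.65
tcp_pos: [0.5027, -0.0258, 0.1661]
orientation: [-0.001, 0.687, 0.727, -0.0]
wrist_force: [0.5, -0.6, -1.5]
finger_gap: 0.0149
```

```bash
python3 -c "
from h import *
s=show((.5025,-.0188),3.8)"
```

```text
t 6.65 p [ 0.5027 -0.0258  0.1661] loc mm [-0.3 -7. ] z-z0 mm 166.1 yaw 93.3 tiltfix deg [-0.04 -0.04] F [ 0.5 -0.6 -1.5] T [ 0.03 -0.06  0.03] gap 0.0149 j [-0.21  0.21 -0.28  1.08  0.   -0.27]
```

carry_out(moves=[-1,0.007,0,0,0,0,-0.5,-1,0,0,0.012,0,0,0,-1,0,0,0.005,0,0,0,-1,0,0,0,0,0,0,-1,0,0,0,0,0,0])

```text
clock: 7.28
tcp_pos: [0.5011, -0.019, 0.1464]
orientation: [-0.001, 0.682, 0.731, -0.001]
wrist_force: [-0.3, -0.2, -1.9]
finger_gap: 0.0148
```

```bash
python3 - <<'E'
from h import *
s=show((.5025,-.0188),3.8)
im=env.read_camera("wrist")
sd=env.read_camera("side"); sc=env.read_camera("scene")
p=s["tcp_pos"]
a=cv2.resize(im[60:380,200:440],None,fx=1.5,fy=1.5,interpolation=cv2.INTER_CUBIC)
def crop(n,i,h=34,f=7.05):
    k=proj(n,p-[0,0,.075])[0].astype(int); print(n,k-h); return cv2.resize(i[k[1]-h:k[1]+h,k[0]-h:k[0]+h],None,fx=f/2,fy=f/2,interpolation=cv2.INTER_CUBIC)
b=np.vstack([crop("side",sd),crop("scene",sc)]); b=b[:480]; b=np.vstack([b,np.zeros((480-len(b),b.shape[1],3),np.uint8)])
cv2.imwrite("pics/c3.png",np.hstack([a,b])[:,:,::-1]); print(a.shape,b.shape)
E
```

```text
t 7.275 p [ 0.5011 -0.019   0.1464] loc mm [-1.4 -0.2] z-z0 mm 146.4 yaw 94.0 tiltfix deg [-0.21 -0.03] F [-0.3 -0.2 -1.9] T [ 0.02 -0.04 -0.04] gap 0.0148 j [-0.2   0.23 -0.31  1.04 -0.   -0.27]
side [302 184]
scene [302 156]
(480, 360, 3) (480, 240, 3)
```

View pics/c3.png

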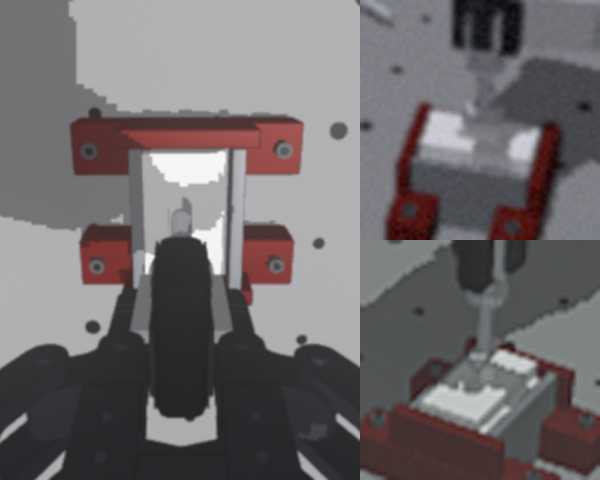

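carry_out(moves=[-1,0,0.0014,0.005,-0.2,0,0.2,-1,0,0,0.003,0,0,0,-1,0,0,0.003,0,0,0,-1,0,0,0,0,0,0,-1,0,0,0,0,0,0])

```text
clock: 8.05
tcp_pos: [0.503, -0.0187, 0.1352]
orientation: [0.0, 0.683, 0.73, 0.001]
wrist_force: [-0.9, 0.1, -2.2]
finger_gap: 0.0148
```

```bash
python3 -c "
from h import *
s=show((.5025,-.0188),3.8,.0738)"
```

```text
t 8.05 p [ 0.503  -0.0187  0.1352] loc mm [0.5 0.1] z-z0 mm 61.4 yaw 93.8 tiltfix deg [ 0.07 -0.02] F [-0.9  0.1 -2.2] T [0.04 0.01 0.03] gap 0.0148 j [-0.2   0.24 -0.33  1.    0.   -0.26]
```

carry_out(moves=[-1,0,0,0.002,0,0,0,-1,0,0,0.002,0,0,0,-1,0,0,0.001,0,0,0,-1,0,0,0,0,0,0,-1,0,0,0,0,0,0])

```text
clock: 8.68
tcp_pos: [0.5031, -0.0187, 0.13]
orientation: [0.0, 0.683, 0.73, 0.001]
wrist_force: [0.4, 0.1, -2.5]
finger_gap: 0.0148
```

```bash
python3 -c "
from h import *
s=show((.5025,-.0188),3.8,.0738)"
```

```text
t 8.675 p [ 0.5031 -0.0187  0.13  ] loc mm [0.6 0.1] z-z0 mm 56.2 yaw 93.8 tiltfix deg [ 0.09 -0.01] F [ 0.4  0.1 -2.5] T [-0.04 -0.01 -0.01] gap 0.0148 j [-0.2   0.24 -0.34  0.99  0.   -0.26]
```

carry_out(moves=[-1,0,0,0.002,0,0,0,-1,0,0,0.002,0,0,0,-1,0,0,0.001,0,0,0,-1,0,0,0.001,0,0,0,-1,0,0,0,0,0,0])

```text
clock: 9.3
tcp_pos: [0.5031, -0.0187, 0.1236]
orientation: [0.0, 0.683, 0.73, 0.001]
wrist_force: [-0.4, -0.2, -2.0]
finger_gap: 0.0148
```

```bash
python3 -c "
from h import *
s=show((.5025,-.0188),3.8,.0738)"
```

```text
t 9.3 p [ 0.5031 -0.0187  0.1236] loc mm [0.6 0.1] z-z0 mm 49.8 yaw 93.8 tiltfix deg [ 0.09 -0.02] F [-0.4 -0.2 -2. ] T [-0.01 -0.02 -0.01] gap 0.0148 j [-0.2   0.25 -0.35  0.98  0.   -0.26]
```

carry_out(moves=[-1,0,0,0.001,0,0,0,-1,0,0,0.001,0,0,0,-1,0,0,0.0005,0,0,0,-1,0,0,0,0,0,0,-1,0,0,0,0,0,0])

```text
clock: 9.93
tcp_pos: [0.5034, -0.0185, 0.1213]
orientation: [0.001, 0.683, 0.73, 0.001]
wrist_force: [-0.3, 0.6, -1.7]
finger_gap: 0.0147
```

```bash
python3 -c "
from h import *
s=show((.5025,-.0188),3.8,.0738)"
```

```text
t 9.925 p [ 0.5034 -0.0185  0.1213] loc mm [0.9 0.2] z-z0 mm 47.5 yaw 93.8 tiltfix deg [ 0.13 -0.03] F [-0.3  0.6 -1.7] T [0.09 0.02 0.03] gap 0.0147 j [-0.2   0.25 -0.35  0.97  0.   -0.26]
```

carry_out(moves=[-1,0,0,0.001,0,0,0,-1,0,0,0.0005,0,0,0,-1,0,0,0.0005,0,0,0,-1,0,0,0,0,0,0,-1,0,0,0,0,0,0])

```text
clock: 10.55
tcp_pos: [0.5034, -0.0179, 0.1193]
orientation: [0.0, 0.683, 0.73, 0.002]
wrist_force: [0.3, 1.8, -1.1]
finger_gap: 0.0144
```

```bash
python3 -c "
from h import *
s=show((.5025,-.0188),3.8,.0738)"
```

```text
t 10.55 p [ 0.5034 -0.0179  0.1193] loc mm [1.  0.8] z-z0 mm 45.5 yaw 93.8 tiltfix deg [ 0.15 -0.1 ] F [ 0.3  1.8 -1.1] T [0.33 0.01 0.03] gap 0.0144 j [-0.2   0.25 -0.36  0.96  0.   -0.26]
```

carry_out(moves=[-1,0.001,0,0,0,0,0,-1,0.001,0,0,0,0,0,-1,0.001,0,0,0,0,0,-1,0,0,0,0,0,0,-1,0,0,0,0,0,0])

```text
clock: 11.18
tcp_pos: [0.5031, -0.0155, 0.1189]
orientation: [0.001, 0.683, 0.73, 0.001]
wrist_force: [-0.4, -0.5, -1.3]
finger_gap: 0.0149
```

```bash
python3 -c "
from h import *
s=show((.5025,-.0188),3.8,.0738)"
```

```text
t 11.175 p [ 0.5031 -0.0155  0.1189] loc mm [0.8 3.2] z-z0 mm 45.1 yaw 93.8 tiltfix deg [0.11 0.  ] F [-0.4 -0.5 -1.3] T [-0.05 -0.01 -0.01] gap 0.0149 j [-0.19  0.25 -0.36  0.96  0.   -0.26]
```

Lateral force is gone. Descend further, watching the force.

carry_out(moves=[-1,0,0,0.0015,0,0,0,-1,0,0,0.001,0,0,0,-1,0,0,0.001,0,0,0,-1,0,0,0,0,0,0,-1,0,0,0,0,0,0])

```text
clock: 11.8
tcp_pos: [0.503, -0.0156, 0.1151]
orientation: [0.001, 0.683, 0.73, 0.001]
wrist_force: [0.2, -0.7, -1.0]
finger_gap: 0.015
```

```bash
python3 -c "
from h import *
s=show((.5025,-.0188),3.8,.0738)"
```

```text
t 11.8 p [ 0.503  -0.0156  0.1151] loc mm [0.7 3.2] z-z0 mm 41.3 yaw 93.8 tiltfix deg [0.09 0.  ] F [ 0.2 -0.7 -1. ] T [-0.04 -0.    0.03] gap 0.015 j [-0.19  0.25 -0.36  0.96  0.   -0.26]
```

carry_out(moves=[-1,0,0,0.0015,0,0,0,-1,0,0,0.001,0,0,0,-1,0,0,0.001,0,0,0,-1,0,0,0,0,0,0,-1,0,0,0,0,0,0])

```text
clock: 12.42
tcp_pos: [0.5031, -0.0155, 0.1118]
orientation: [0.001, 0.683, 0.73, 0.001]
wrist_force: [-1.0, -0.4, -0.9]
finger_gap: 0.0149
```

```bash
python3 -c "
from h import *
s=show((.5025,-.0188),3.8,.0738)"
```

```text
t 12.425 p [ 0.5031 -0.0155  0.1118] loc mm [0.8 3.2] z-z0 mm 38.0 yaw 93.8 tiltfix deg [0.13 0.  ] F [-1.  -0.4 -0.9] T [ 0.02  0.16 -0.02] gap 0.0149 j [-0.19  0.26 -0.37  0.95  0.   -0.26]
```

carry_out(moves=[-1,0,-0.0006,0.001,0,0,0,-1,0,0,0.001,0,0,0,-1,0,0,0.0005,0,0,0,-1,0,0,0,0,0,0,-1,0,0,0,0,0,0])

```text
clock: 13.05
tcp_pos: [0.503, -0.0156, 0.1117]
orientation: [0.002, 0.683, 0.73, 0.002]
wrist_force: [-1.5, -0.7, 0.7]
finger_gap: 0.0147
```

```bash
python3 -c "
from h import *
s=show((.5025,-.0188),3.8,.0738)"
```

```text
t 13.05 p [ 0.503  -0.0156  0.1117] loc mm [0.7 3.2] z-z0 mm 37.9 yaw 93.8 tiltfix deg [0.27 0.03] F [-1.5 -0.7  0.7] T [0.05 0.28 0.03] gap 0.0147 j [-0.19  0.25 -0.37  0.94  0.   -0.26]
```

carry_out(moves=[-1,0.001,-0.0003,0.0004,0,0,0,-1,0.001,0,0.0004,0,0,0,-1,0.001,0,0.0004,0,0,0,-1,0.001,0,0.0004,0,0,0,-1,0,0,0.0004,0,0,0])

```text
clock: 13.68
tcp_pos: [0.5028, -0.0121, 0.109]
orientation: [0.002, 0.683, 0.73, 0.001]
wrist_force: [0.1, -0.0, -0.9]
finger_gap: 0.0147
```

```bash
python3 -c "
from h import *
s=show((.5025,-.0188),3.8,.0738)"
```

```text
t 13.675 p [ 0.5028 -0.0121  0.109 ] loc mm [0.7 6.7] z-z0 mm 35.2 yaw 93.8 tiltfix deg [0.27 0.13] F [ 0.1 -0.  -0.9] T [-0.22 -0.01 -0.02] gap 0.0147 j [-0.18  0.25 -0.38  0.94 -0.   -0.25]
```

carry_out(moves=[-1,0,0,0.001,0.2,0,0,-1,0,0,0.001,0,0,0,-1,0,0,0.001,0,0,0,-1,0,0,0,0,0,0,-1,0,0,0,0,0,0])

```text
clock: 14.3
tcp_pos: [0.5026, -0.0118, 0.1053]
orientation: [0.001, 0.683, 0.73, -0.0]
wrist_force: [0.2, -0.3, -0.8]
finger_gap: 0.0149
```

```bash
python3 -c "
from h import *
s=show((.5025,-.0188),3.8,.0738)"
```

```text
t 14.3 p [ 0.5026 -0.0118  0.1053] loc mm [0.6 7. ] z-z0 mm 31.5 yaw 93.8 tiltfix deg [0.02 0.09] F [ 0.2 -0.3 -0.8] T [-0.18  0.03 -0.06] gap 0.0149 j [-0.18  0.26 -0.38  0.93 -0.   -0.25]
```

carry_out(moves=[-1,0,0,0.003,0,0,0,-1,0,0,0.003,0,0,0,-1,0,0,0.003,0,0,0,-1,0,0,0.001,0,0,0,-1,0,0,0,0,0,0])

```text
clock: 14.92
tcp_pos: [0.5025, -0.0118, 0.0945]
orientation: [0.001, 0.683, 0.73, -0.0]
wrist_force: [0.4, 0.2, -1.9]
finger_gap: 0.0148
```

```bash
python3 -c "
from h import *
s=show((.5025,-.0188),3.8,.0738)"
```

```text
t 14.925 p [ 0.5025 -0.0118  0.0945] loc mm [0.5 6.9] z-z0 mm 20.7 yaw 93.8 tiltfix deg [0.01 0.09] F [ 0.4  0.2 -1.9] T [-0.12 -0.09 -0.01] gap 0.0148 j [-0.18  0.27 -0.39  0.91 -0.   -0.25]
```

carry_out(moves=[-1,0,0,0.002,0,0,0,-1,0,0,0.002,0,0,0,-1,0,0,0.001,0,0,0,-1,0,0,0,0,0,0,-1,0,0,0,0,0,0])

```text
clock: 15.55
tcp_pos: [0.5026, -0.0118, 0.0891]
orientation: [0.001, 0.683, 0.73, -0.0]
wrist_force: [-0.5, -1.3, -1.5]
finger_gap: 0.0154
```

```bash
python3 -c "
from h import *
s=show((.5025,-.0188),3.8,.0738)"
```

```text
t 15.55 p [ 0.5026 -0.0118  0.0891] loc mm [0.5 7. ] z-z0 mm 15.3 yaw 93.8 tiltfix deg [0.01 0.08] F [-0.5 -1.3 -1.5] T [-0.1   0.02  0.03] gap 0.0154 j [-0.18  0.28 -0.4   0.89 -0.   -0.25]
```

carry_out(moves=[-1,0,0,0,0,0,-9,-1,0,0,0,0,0,-9,-1,0,0,0,0,0,-9,-1,0,0,0,0,0,-9,-1,0,0,0,0,0,-9])

```text
clock: 16.18
tcp_pos: [0.5031, -0.0117, 0.0895]
orientation: [0.001, 0.34, 0.94, -0.0]
wrist_force: [-0.1, -0.1, -2.4]
finger_gap: 0.0148
```

```bash
python3 -c "
from h import *
s=show((.5025,-.0188),3.8,.0738)"
```

```text
t 16.175 p [ 0.5031 -0.0117  0.0895] loc mm [1. 7.] z-z0 mm 15.7 yaw 140.2 tiltfix deg [0.   0.11] F [-0.1 -0.1 -2.4] T [-0.11 -0.07 -0.03] gap 0.0148 j [-0.18  0.28 -0.4   0.89 -0.   -1.06]
```

carry_out(moves=[-1,0,0,0,0,0,-9,-1,0,0,0,0,0,-9,-1,0,0,0,0,0,-9,-1,0,0,0,0,0,-9,-1,0,0,0,0,0,-7])

```text
clock: 16.8
tcp_pos: [0.5036, -0.0117, 0.0899]
orientation: [0.001, -0.041, 0.999, -0.001]
wrist_force: [0.5, -0.7, -1.5]
finger_gap: 0.0147
```

```bash
python3 -c "
from h import *
s=show((.5025,-.0188),3.8,.0738)"
```

```text
t 16.8 p [ 0.5036 -0.0117  0.0899] loc mm [1.6 7. ] z-z0 mm 16.1 yaw -175.3 tiltfix deg [-0.07  0.15] F [ 0.5 -0.7 -1.5] T [-0.1  -0.04 -0.06] gap 0.0147 j [-0.18  0.28 -0.4   0.89 -0.   -1.84]
```

carry_out(moves=[-1,0.0013,0,-0.001,0,0,0,-1,0,0,-0.001,0,0,0,-1,0,0,-0.001,0,0,0,-1,0,0,-0.002,0,0,0,-1,0,0,-0.002,0,0,0])

```text
clock: 17.42
tcp_pos: [0.5013, -0.0114, 0.0967]
orientation: [0.0, -0.039, 0.999, -0.0]
wrist_force: [-1.3, -0.2, -3.5]
finger_gap: 0.0146
```

```bash
python3 -c "
from h import *
s=show((.5025,-.0188),3.8,.0738)"
```

```text
t 17.425 p [ 0.5013 -0.0114  0.0967] loc mm [-0.7  7.5] z-z0 mm 22.9 yaw -175.6 tiltfix deg [-0.01  0.04] F [-1.3 -0.2 -3.5] T [ 0.03  0.   -0.02] gap 0.0146 j [-0.18  0.27 -0.39  0.91  0.   -1.83]
```

carry_out(moves=[-1,0,0,-0.006,0,0,0,-1,0,0,-0.01,0,0,0,-1,0,0,-0.01,0,0,0,-1,0,0,-0.01,0,0,0,-1,0,0,-0.009,0,0,0])

```text
clock: 18.05
tcp_pos: [0.5011, -0.0112, 0.1447]
orientation: [0.0, -0.038, 0.999, 0.0]
wrist_force: [-0.1, -0.9, -3.4]
finger_gap: 0.0147
```

carry_out(moves=[-1,0,0,-0.006,0,0,0,-1,0,0,0,0,0,0,-1,0,0,0,0,0,0,-1,0,0,0,0,0,0,-1,0,0,0,0,0,0])

```text
clock: 18.68
tcp_pos: [0.5011, -0.0112, 0.1514]
orientation: [0.0, -0.038, 0.999, 0.0]
wrist_force: [-0.4, 0.0, -3.1]
finger_gap: 0.0148
```

```bash
python3 - <<'E'
from h import *
s=show((.5025,-.0188),3.8,.0738)
p=s["tcp_pos"]; o=[]
for n,h in (("side",40),("scene",40),("wrist",0)):
    i=env.read_camera(n)
    if h:
        k=proj(n,p-[0,0,.05])[0].astype(int); o.append(cv2.resize(i[k[1]-h:k[1]+h,k[0]-h:k[0]+h],(400,400),interpolation=cv2.INTER_CUBIC)); print(n,k-h)
cv2.imwrite("pics/c4.png",np.hstack(o)[:,:,::-1])
E
```

```text
t 18.675 p [ 0.5011 -0.0112  0.1514] loc mm [-0.9  7.7] z-z0 mm 77.6 yaw -175.6 tiltfix deg [0.   0.04] F [-0.4  0.  -3.1] T [-0.01  0.    0.01] gap 0.0148 j [-0.18  0.22 -0.31  1.04  0.   -1.83]
side [296 169]
scene [299 140]
```

View pics/c4.png

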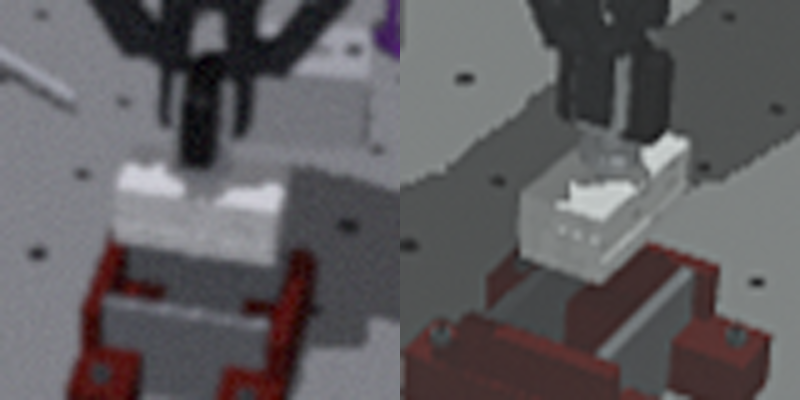

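carry_out(moves=[-1,-0.002,0.01,0,0,0,0,-1,-0.004,0.02,0,0,0,0,-1,-0.005,0.03,0,0,0,0,-1,-0.005,0.03,0,0,0,0,-1,-0.005,0.03,0,0,0,0])

```text
clock: 19.45
tcp_pos: [0.5137, 0.1139, 0.1515]
orientation: [0.001, -0.036, 0.999, 0.0]
wrist_force: [1.3, 0.1, -3.6]
finger_gap: 0.0149
```

carry_out(moves=[-1,-0.005,0.03,0,0,0,0,-1,-0.005,0.03,0,0,0,0,-1,-0.005,0.03,0,0,0,0,-1,-0.004,0.02,0,0,0,0,-1,-0.002,0.01,0,0,0,0])

```text
clock: 20.08
tcp_pos: [0.525, 0.2435, 0.1513]
orientation: [0.001, -0.038, 0.999, 0.001]
wrist_force: [0.0, -0.9, -3.9]
finger_gap: 0.0146
```

```bash
python3 -c "
from h import *
s=show((.5255,.2456),7,.0738)"
```

```text
t 20.075 p [0.525  0.2435 0.1513] loc mm [-0.7 -2. ] z-z0 mm 77.5 yaw -175.6 tiltfix deg [0.09 0.07] F [ 0.  -0.9 -3.9] T [-0.03 -0.01  0.03] gap 0.0146 j [ 0.3   0.36 -0.11  1.1   0.   -1.35]
```

carry_out(moves=[-1,0,0.002,0,0,0,-3,-1,0,0,0.012,0,0,0,-1,0,0,0.015,0,0,0,-1,0,0,0.012,0,0,0,-1,0,0,0.004,0,0,0])

```text
clock: 20.7
tcp_pos: [0.5243, 0.2446, 0.1042]
orientation: [-0.001, -0.063, 0.998, 0.0]
wrist_force: [0.4, -0.2, -4.6]
finger_gap: 0.0148
```

```bash
python3 - <<'E'
from h import *
s=show((.5255,.2456),7,.0738)
p=s["tcp_pos"]; o=[]
for n,h in (("side",45),("scene",45)):
    i=env.read_camera(n); k=proj(n,p-[0,0,.05])[0].astype(int); o.append(cv2.resize(i[k[1]-h:k[1]+h,k[0]-h:k[0]+h],(400,400),interpolation=cv2.INTER_CUBIC))
cv2.imwrite("pics/c5.png",np.hstack(o)[:,:,::-1])
E
```

```text
t 20.7 p [0.5243 0.2446 0.1042] loc mm [-1.3 -0.9] z-z0 mm 30.4 yaw -172.7 tiltfix deg [ 0.   -0.07] F [ 0.4 -0.2 -4.6] T [ 0.06 -0.02  0.01] gap 0.0148 j [ 0.3   0.4  -0.18  0.99  0.   -1.4 ]
```

View pics/c5.png

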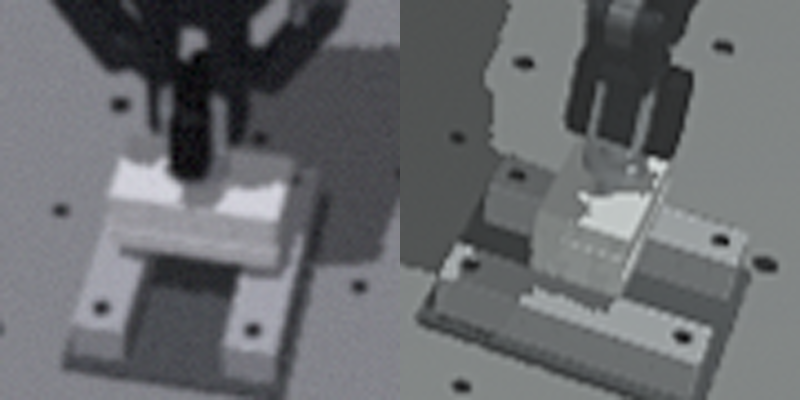

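carry_out(moves=[-1,0,0,0.003,0,0,0,-1,0,0,0.003,0,0,0,-1,0,0,0.002,0,0,0,-1,0,0,0.001,0,0,0,-1,0,0,0.001,0,0,0])

```text
clock: 21.42
tcp_pos: [0.5257, 0.2451, 0.0956]
orientation: [0.001, -0.063, 0.998, 0.0]
wrist_force: [0.4, 0.1, -4.2]
finger_gap: 0.0149
```

```bash
python3 -c "
from h import *
s=show((.5255,.2456),7,.0738)"
```

```text
t 21.425 p [0.5257 0.2451 0.0956] loc mm [ 0.1 -0.5] z-z0 mm 21.8 yaw -172.7 tiltfix deg [0.04 0.13] F [ 0.4  0.1 -4.2] T [-0.01 -0.03  0.01] gap 0.0149 j [ 0.3   0.4  -0.19  0.97  0.   -1.4 ]
```

carry_out(moves=[-1,0,0,0.001,0,0,0,-1,0,0,0.001,0,0,0,-1,0,0,0.001,0,0,0,-1,0,0,0.001,0,0,0,-1,0,0,0.001,0,0,0])

```text
clock: 22.05
tcp_pos: [0.5265, 0.2453, 0.0912]
orientation: [0.002, -0.063, 0.998, 0.001]
wrist_force: [0.5, 0.4, -2.0]
finger_gap: 0.0151
```

```bash
python3 -c "
from h import *
s=show((.5255,.2456),7,.0738)"
```

```text
t 22.05 p [0.5265 0.2453 0.0912] loc mm [ 0.9 -0.4] z-z0 mm 17.4 yaw -172.7 tiltfix deg [0.06 0.24] F [ 0.5  0.4 -2. ] T [ 0.08 -0.   -0.02] gap 0.0151 j [ 0.3   0.41 -0.2   0.96  0.   -1.4 ]
```

carry_out(moves=[-1,0.0005,0,0.001,0,0.2,0,-1,0,0,0.001,0,0,0,-1,0,0,0.001,0,0,0,-1,0,0,0.0008,0,0,0,-1,0,0,0.0005,0,0,0])

```text
clock: 22.68
tcp_pos: [0.5262, 0.2453, 0.0869]
orientation: [0.001, -0.063, 0.998, 0.001]
wrist_force: [-1.0, -0.8, 2.2]
finger_gap: 0.0148
```

```bash
python3 -c "
from h import *
s=show((.5255,.2456),7,.0738)"
```

```text
t 22.675 p [0.5262 0.2453 0.0869] loc mm [ 0.7 -0.4] z-z0 mm 13.1 yaw -172.7 tiltfix deg [0.06 0.06] F [-1.  -0.8  2.2] T [-0.02  0.29  0.04] gap 0.0148 j [ 0.3   0.41 -0.2   0.95  0.   -1.4 ]
```

carry_out(moves=[-0.5,0,0,0,0,0,0,-0.3,0,0,0,0,0,0,-0.1,0,0,0,0,0,0,0,0,0,0,0,0,0,0,0,0,0,0,0,0])

```text
clock: 23.3
tcp_pos: [0.5271, 0.2456, 0.0879]
orientation: [0.002, -0.063, 0.998, 0.001]
wrist_force: [0.2, 0.8, 0.0]
finger_gap: 0.0429
```

carry_out(moves=[0,0,0,-0.005,0,0,0,0,0,0,-0.01,0,0,0,0,0,0,-0.02,0,0,0,0,0,0,-0.03,0,0,0,0,0,0,-0.03,0,0,0])

```text
clock: 23.92
tcp_pos: [0.5253, 0.2449, 0.1853]
orientation: [-0.0, -0.063, 0.998, 0.0]
wrist_force: [1.1, 0.1, -0.4]
finger_gap: 0.0423
```

carry_out(moves=[0,0,0,-0.01,0,0,0,0,0,0,0,0,0,0,0,0,0,0,0,0,0,0,0,0,0,0,0,0,0,0,0,0,0,0,0])

```text
clock: 24.55
tcp_pos: [0.5253, 0.245, 0.1957]
orientation: [-0.0, -0.063, 0.998, 0.0]
wrist_force: [-0.0, 0.3, 0.0]
finger_gap: 0.0425
```

```bash
python3 - <<'E'
from h import *
s=show((.5255,.2456),7,.0738)
p=np.array([.526,.2453,.045]); o=[]
for n,h in (("side",45),("scene",45)):
    i=env.read_camera(n); k=proj(n,p)[0].astype(int); o.append(cv2.resize(i[k[1]-h:k[1]+h,k[0]-h:k[0]+h],(400,400),interpolation=cv2.INTER_CUBIC))
cv2.imwrite("pics/c6.png",np.hstack(o)[:,:,::-1])
E
```

```text
t 24.55 p [0.5253 0.245  0.1957] loc mm [-0.2 -0.6] z-z0 mm 121.9 yaw -172.7 tiltfix deg [ 0.05 -0.01] F [-0.   0.3  0. ] T [ 0.01 -0.06 -0.01] gap 0.0425 j [ 0.3   0.34 -0.03  1.2   0.   -1.4 ]
```

View pics/c6.png

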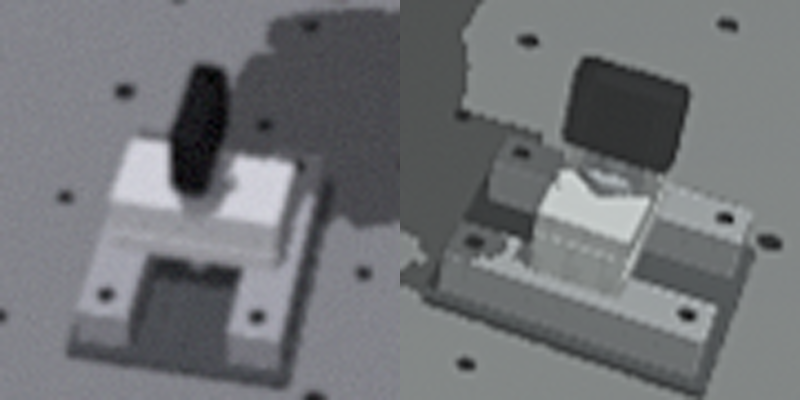

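Handed-over stack looks level, key standing; I'll check the key's tilt numerically against a projected upright model.

```bash
python3 - <<'E'
from h import *
import itertools
from scipy.optimize import least_squares
obs={}
for n in("side","scene"):
    i=env.read_camera(n).astype(int); k=proj(n,[.526,.2453,.085])[0].astype(int); h=22
    m=np.zeros(i.shape[:2],np.uint8); m[k[1]-h:k[1]+h,k[0]-h:k[0]+h]=(i.max(2)<62)[k[1]-h:k[1]+h,k[0]-h:k[0]+h]
    nl,l,st,c=cv2.connectedComponentsWithStats(m); j=1+np.argmax(st[1:,4]); m=(l==j); obs[n]=m; print(n,st[j])
B=np.array(list(itertools.product((-.023,.023),(-.008,.008),(.058,.098))))
def mask(n,q):
    P=R.from_euler("xyz",[q[2],q[3],q[4]]).apply(B)+[q[0],q[1],.013]
    h=cv2.convexHull(proj(n,P).astype(np.float32)*16).round().astype(np.int32); m=np.zeros((400,640),np.uint8); cv2.fillConvexPoly(m,h,1,shift=4); return m>0
f=lambda q:sum((mask(n,q)^obs[n]).sum() for n in obs)
from scipy.optimize import minimize,differential_evolution
q0=[.526,.2453,0,0,np.radians(97)]; print("upright xor",f(q0),"area",[o.sum() for o in obs.values()])
d=lambda v:[(a-w,a+w) for a,w in zip(q0,v)]
r=differential_evolution(f,d([.006,.006,1e-6,1e-6,.3]),seed=0,maxiter=60); print("best upright",r.fun,r.x.round(3))
r=differential_evolution(f,d([.008,.008,.25,.25,.3]),seed=0,maxiter=80); print("best free",r.fun,r.x.round(3))
E
```

```text
side [281 272  14  29 282]
scene [437 223  28  26 506]
upright xor 277 area [np.int64(282), np.int64(506)]Traceback (most recent call last):
  File "<stdin>", line 17, in <module>
    return fun(*args, **kwargs)
    ret = solver.solve()
    next(self)
    ~~~~^^^^^^
    energy = self.func(parameters)
    return self.f(x, *self.args)
           ~~~~~~^^^^^^^^^^^^^^^
  File "<stdin>", line 13, in <lambda>
  File "<stdin>", line 13, in <genexpr>
  File "<stdin>", line 12, in mask
  File "h.py", line 14, in proj
    K,Rm,t=ext(n,s); p=(Rm@np.atleast_2d(P).T).T+t; p=p@K.T; return p[:,:2]/p[:,2:]
           ~~~^^^^^
  File "h.py", line 5, in ext
    c=env.calibration(n); K=c["camera_matrix"]
ValueError: time passes only in moves, steps and waits
```

```bash
python3 - <<'E'
from h import *
import h as H, itertools
C={n:ext(n) for n in("side","scene")}; H.ext=lambda n,s=None:C[n]
from scipy.optimize import differential_evolution
obs={}
for n in C:
    i=env.read_camera(n).astype(int); k=proj(n,[.526,.2453,.085])[0].astype(int); h=22
    m=np.zeros(i.shape[:2],np.uint8); m[k[1]-h:k[1]+h,k[0]-h:k[0]+h]=(i.max(2)<62)[k[1]-h:k[1]+h,k[0]-h:k[0]+h]
    nl,l,st,c=cv2.connectedComponentsWithStats(m); j=1+np.argmax(st[1:,4]); obs[n]=l==j
B=np.array(list(itertools.product((-.023,.023),(-.008,.008),(.058,.098))))
def mask(n,q):
    P=R.from_euler("ZYX",[q[4],q[3],q[2]]).apply(B)+[q[0],q[1],.013]
    hh=cv2.convexHull((proj(n,P)*16).astype(np.float32)).round().astype(np.int32); m=np.zeros((400,640),np.uint8); cv2.fillConvexPoly(m,hh,1,shift=4); return m>0
# per camera pixel shift is free (calibration ~2 mm)
def f(q): 
    t=0
    for i,n in enumerate(C):
        m=mask(n,q); t+=(m^obs[n]).sum()
    return t
q0=[.526,.2453,0,0,np.radians(97)]
for w in([.006,.006,1e-6,1e-6,.3],[.01,.01,.3,.3,.3]):
    r=differential_evolution(f,[(a-b,a+b) for a,b in zip(q0,w)],seed=0,maxiter=60,popsize=12,polish=False); print(r.fun,r.x.round(3))
s=env.get_state(); print(s["clock"])
E
```

```text
225.0 [ 0.527  0.245 -0.    -0.     1.802]
221.0 [ 0.527  0.246 -0.004 -0.011  1.801]
24.85
```

```bash
python3 -c "
from workcell import env
print(env.hand_in())"
```

```text
the job is handed in; nothing more can be done
None
```

The three blocks are across the cradle with the key standing locked in them. I handed the job in at about 25 s of the 72 s allowed; no verdict came back.

**What I did:**
- I drew the key straight up out of its holder and felt its foot down through the three slots. It moved about +3 mm and then +3.5 mm along nest y to find the lower two. No wrist reading differed from the key's hanging weight by more than about 5 N.
- With the foot about 16 mm above the work surface, I turned the key 91°, lifted all three blocks level and set them on the cradle. I then lowered the key until its collar rested on the stack, let go and backed off 0.1 m.

**Last checks:**
- **Stack:** in the side and scene pictures it lies flat and square across both bars. The tool released it less than 2 mm from the cradle centre I had measured.
- **Foot:** about 13 mm above the work surface at release, turned crosswise.
- **Key:** a model fit to both pictures gave a tilt of about 0.01 rad. The fit was coarse: about 220 of 790 handle pixels didn't match. It put the key's yaw at 103°, while the tool read 97°; both are well within the crosswise limit.
- **Bystanders:** I didn't measure the bowl, dust cap and screwdriver again at the end. The arm's path stayed clear of them and the fingers never came near the blocks.

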